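Stand the fallen tube up in its deep bin

ROBOT

A 7-joint arm with a two-finger parallel gripper is mounted at the origin on the work surface. World frame = base frame: x ahead of the robot, y to its left, z up, the work surface at z = 0. Lengths are in mm, angles in rad, forces in N, time in s.
With the tool pointing down it reaches from about 400 to 875 mm from the base axis. Payload 4.4 kg.
Tool frame: the origin (TCP) lies on the centre line of the jaws, within the pads' length; the fingertips stand 25 mm ahead of it and the grasp point (between the pads) lies 6 mm ahead of it (ctrl.finger_overhang is the distance from the TCP to the fingertips, in mm); z points along the fingers, y is the line along which they close (so a half turn about z gives the same grasp; the last joint's range is limited). The gripper opens to 85 mm and grips with 20 to 120 N. Pads are 22 mm wide; open, the fingers measure 114 mm over their backs; the gripper's body (76 mm by 85 mm) begins 54 mm behind the grasp point. The pads swing forward as they close: fully open they stand 13 mm farther back than shut.
Start: joints at [1.107, 0.628, 0.038, 1.517, -0.027, 0.996, -0.02], TCP at [251.832, -599.248, 234.013] pointing down, gripper open.
Joint ranges: [-3.06, 3.06], [-0.37, 2.12], [-1.25, 1.32], [0.18, 2.47], [-1.1, 4.24], [0.23, 1.98], [-2.94, 2.94]. Speed limits (rad/s): [2.57, 2.57, 3.14, 3.14, 3.14, 3.14, 3.14].

INTERFACE

Orientations are given as [roll, pitch, yaw] about the fixed x, y, z axes, in that order (R = Rz(yaw) Ry(pitch) Rx(roll)).
In Python, from cell import ctrl gives the robot as it stands. The module is installed in compiled form; this text tells all that it offers.
- The arm moves only by the tool play_rows, never from a script. Its argument "targets" is a list of rows, each a list of 5 numbers: the closure, from 0 (fully open) to 1 (shut), then the shift along the tool's x, y, z in cm, then the turn about the tool's z in degrees. In form: [[gripper, dx, dy, dz, spin], ...]. A call has 1 to 10 rows; each row is the pose to reach, as a shift and turn from the pose commanded when the call began, along the tool's axes at that moment; what a row does not reach only later rows make up. A row lasts 1/10 s, in which the tool goes at most 50 mm and 8.59 degrees, less where a joint would pass 70% of its speed; a pose out of reach is approached as far as the arm can. A call with a gripper value outside its range is refused whole. The fingers move at their own pace and stop on an object; the grip force is fixed at half the most. Time passes only in rows, so rows that repeat a pose let the fingers close. It gives the time, the measured TCP pose, the force, the opening and the grip force at its end, in the units of the state.
- ctrl.read_state(): the state, without advancing time (a new reading comes with each control period).
- ctrl.get_image(name): name is "scene" or "side" or "wrist"; returns (picture, depth): 420x560x3 uint8, red, green, blue; 420x560 float32, mm along the optical axis (not along the pixel's ray), 0 where there is no reading.
- ctrl.calibration(name): a dict with "vfov" (degrees; the focal length in pixels is half the picture's height over the tangent of half this angle, whatever the lens; pixels are square), "cx", "cy" (the principal point, pixels), "extrinsics" (4x4, takes a point from camera to world coordinates); the wrist camera has in their place "mount" (4x4, takes a point from camera to tool coordinates, whose origin is the TCP and whose axes are the flange's). Camera axes: x right, y down, z forward; pixel columns grow to the right and rows downward; lengths in mm; the calibration is good to about 2 mm. A picture is of the moment at which its call begins: read the wrist's pose just before it. calibration takes no time and is no camera call.
- ctrl.finish_job(): hands the job in; it is judged then, once.
Trained networks look in the newest picture that a camera, given by its name, has taken for a name from the list of things; names that differ only in an ending like _2 or _b are one class to them, and where a whole thing is asked for, a point or a joint stands for the part that bears it (a point fixed in the world has none). Each returns a list of dicts, best first, with "confidence" (0 to 1); they miss things now and then, are a little off and sometimes report something else, mostly with a low value. They report only what shows in the picture. A call takes as long as a camera call.
- ctrl.search_frame(camera, name): "bbox" ([left, top, right, bottom] in pixels, round what is visible of it).
- ctrl.trace(camera, name): "pixels" (420x560 bool, what is visible of it) and "bbox" ([left, top, right, bottom] in pixels, round what is visible of it).
The state is a dict: "clock": time; "qpos": joint angles; "qd": joint speeds; "tau": joint torques, N m; "eef_pos": TCP position; "tool_rot": TCP orientation; "force": force on the tool from outside, world axes, zero at the start; "torque": the same for the moment, N m; "width": finger opening in mm; "gripper_force": force on a finger pad.
Only numpy, scipy, OpenCV 4.12 (cv2) and the standard library are available. Lean on these libraries where they do the work, as an engineer would, in place of code of your own. Each camera call takes 0.05 s, during which the arm holds its last target. There are 200 camera calls.

TASK

On the slotted bench stand two deep grey bins, each with one long aluminium part that has fallen over against the rim. Tip the round tube upright inside its own bin, without lifting it out, and leave it standing on its end in the middle of that bin. Leave the square profile in the other bin alone.

Things in the scene. Friction and masses are not known exactly. Their poses are not given: they have to be found in the camera images.
- tube: Round bare-aluminium tube, 40 mm in diameter, 270 mm long, about 0.25 kg, loose. Its origin is the centre of the lower end face (the foot), its z axis runs along the tube to the upper end. It starts leaning about 30 degrees from vertical: the foot is on the bin's floor against the bin's +x wall, the tube lies over the rim of the -x wall and its upper 90 mm stick out beyond that rim.
- tube_bin: Grey plastic bin that holds the tube, open at the top, bolted to the bench. Outside 130 (x) by 90 (y) by 156 mm high, walls 5 mm, floor 6 mm thick, so inside 120 by 80 by 150 mm deep. Origin: centre of its underside; z up; the part in it leans towards its -x side, which faces roughly to the robot.
- profile: Bystander: square slotted aluminium profile, 40 by 40 mm, 270 mm long, about 0.4 kg, loose, leaning in the other bin just as the tube does in its own. Origin: centre of its lower end face, z along it to the upper end. To be left where it is.
- profile_bin: The other grey bin, the same as the tube's in every size and axis, bolted down; it holds the square profile. The bins stand 0.3 m or more apart, one on the robot's left and one on its right, either way round.

How it is judged (in metres and radians):
At the end, for the whole second after the job is handed in: The tube stands at rest on the floor of its bin, within 10 degrees of vertical, the centre of its foot within 25 mm of the bin's middle and no more than 16 mm above the bin's underside (10 mm above its floor); the square profile is within 30 mm of where it was (angle between tube's own z axis and vertical below 0.175 rad and horizontal distance between tube and tube_bin below 0.025 m and z of tube in the frame of tube_bin below 0.016 m and linear speed of tube below 0.02 m/s and distance of profile from where it was at the start of the episode below 0.03 m); the robot touches nothing.
It fails at once if the tube is lifted out of its bin (its foot rises to the rim) (z of tube in the frame of tube_bin above 0.15 m).
It fails at once if the square profile is moved by more than 30 mm (distance of profile from where it was at the start of the episode above 0.03 m).
It also fails if it takes over 35 s, if anything falls off the work surface, if the arm or the gripper's body presses on something with over 40 N, if the wrist force passes 120 N, or if a joint passes its speed limit or range.

## Working session

There is one attempt and no reset: what is moved stays moved. The work goes in short steps, Python scripts to look and compute and a tool call to move; the robot and the scene stay as the last step left them, time stands still between calls to the robot, and variables do not carry over. Pictures are saved under pics/ and viewed, at most 10 in all, crops included, and the job is handed in when it is done.

Besides the shell and the picture viewer there is one more tool, called after ">>>" as name(argument=value, ...), one argument or row to a line, values as JSON. play_rows: Moves the arm, as the interface text tells. Its arguments: {"type":"object","properties":{"targets":{"type":"array"}},"required":["targets"]}

```bash
mkdir -p pics
cat > h.py <<'E'
import numpy as np, cv2
from cell import ctrl
from scipy.spatial.transform import Rotation as Ro
def cloud(name, depth, mask, st=None):
    c=ctrl.calibration(name); f=210/np.tan(np.radians(c['vfov'])/2)
    v,u=np.nonzero(mask&(depth>0)); z=depth[v,u]
    p=np.c_[(u-c['cx'])/f*z,(v-c['cy'])/f*z,z,np.ones(len(z))]
    if name=='wrist':
        T=np.eye(4);T[:3,:3]=Ro.from_euler('xyz',st['tool_rot']).as_matrix();T[:3,3]=st['eef_pos'];E=T@np.array(c['mount'])
    else: E=np.array(c['extrinsics'])
    return (p@E.T)[:,:3]
E
python3 - <<'E'
from h import *
s=ctrl.read_state(); print(s)
for n in ['scene','side']:
    im,d=ctrl.get_image(n); cv2.imwrite(f'pics/{n}1.png',im[:,:,::-1])
    for t in ['tube','tube_bin','profile','profile_bin']:
        for r in ctrl.trace(n,t)[:2]:
            P=cloud(n,d,r['pixels'])
            print(n,t,r['confidence'],r['bbox'],len(P),np.percentile(P,[2,50,98],axis=0).round().tolist() if len(P) else '')
            np.save(f'{n}_{t}.npy',P) if r['confidence']>.4 else 0
E
```

```text
{'clock': 0.0, 'qpos': array([ 1.10724276,  0.62931354,  0.03843031,  1.51834565, -0.02700685,
        0.99632635, -0.02000231]), 'qd': array([-0.0005172 ,  0.00031835,  0.00102426,  0.00038438, -0.00118025,
        0.00088095,  0.00138616]), 'tau': array([ 1.35126456e-04, -5.63393247e+01,  1.22652121e+00, -1.93441164e+01,
        1.11880770e-02,  1.06397975e-02,  1.28482611e-05]), 'eef_pos': array([ 251.57378205, -598.67543267,  233.11714798]), 'tool_rot': array([-3.13971728e+00,  1.02213227e-05,  3.97757458e-01]), 'force': array([-0.83033352, -0.18127351,  0.26826637]), 'torque': array([-0.00698735,  0.00757649,  0.02094302]), 'gripper_force': 0.0, 'width': 85.52036776946802}
scene tube 0.97 [104.3, 66.1, 149.4, 177.9] 2917 [[485.0, -210.0, 122.0], [523.0, -192.0, 189.0], [563.0, -173.0, 255.0]]
scene tube_bin 0.62 [94.1, 131.6, 178.6, 269.0] 7286 [[498.0, -248.0, 1.0], [625.0, -210.0, 99.0], [629.0, -160.0, 156.0]]
scene profile 0.76 [341.1, 41.1, 400.3, 145.4] 3117 [[522.0, 156.0, 127.0], [564.0, 179.0, 195.0], [606.0, 218.0, 256.0]]
scene profile_bin 0.61 [333.0, 110.5, 435.5, 230.0] 8581 [[562.0, 141.0, 3.0], [647.0, 175.0, 94.0], [681.0, 259.0, 155.0]]
side tube 0.59 [279.7, 1.3, 342.1, 72.7] 1882 [[462.0, -199.0, 139.0], [508.0, -174.0, 204.0], [553.0, -167.0, 256.0]]
side tube_bin 0.79 [234.6, 40.3, 321.8, 152.7] 7193 [[502.0, -244.0, 2.0], [575.0, -157.0, 103.0], [629.0, -152.0, 156.0]]
side profile 0.96 [330.8, 136.8, 440.4, 278.4] 6033 [[515.0, 170.0, 98.0], [569.0, 201.0, 189.0], [626.0, 223.0, 258.0]]
side profile_bin 0.69 [286.0, 189.7, 417.3, 348.7] 10258 [[539.0, 153.0, 6.0], [634.0, 234.0, 107.0], [682.0, 266.0, 157.0]]
```

```bash
cat > fit.py <<'E'
from h import *
from scipy.optimize import least_squares
B=np.vstack([np.load(f'{n}_tube_bin.npy') for n in ['scene','side']])
rim=B[(B[:,2]>148)&(B[:,2]<163)]
r=cv2.minAreaRect(rim[:,:2].astype(np.float32)); print('rim',r,len(rim))
for n in ['scene','side']:
    b=np.load(f'{n}_tube_bin.npy');b=b[(b[:,2]>148)&(b[:,2]<163)]; print(n,cv2.minAreaRect(b[:,:2].astype(np.float32)))
def fit(P):
    c=P.mean(0)
    def res(q):
        a=np.array([q[2],q[3],1]);a/=np.linalg.norm(a); o=np.array([q[0],q[1],200])
        return np.linalg.norm(np.cross(P-o,a),axis=1)-20
    s=least_squares(res,[c[0]+10,c[1],-.57,0],loss='soft_l1',f_scale=3)
    q=s.x; a=np.array([q[2],q[3],1]);a/=np.linalg.norm(a);o=np.array([q[0],q[1],200])
    t=np.percentile((P-o)@a,99.5); return q,o+a*t,o+a*(t-270),np.median(abs(s.fun))
for n in ['scene','side']: print(n,fit(np.load(f'{n}_tube.npy')))
print(fit(np.vstack([np.load(f'{n}_tube.npy') for n in ['scene','side']])))
E
python3 fit.py
```

```text
rim ((561.5158081054688, -199.55133056640625), (95.7768325805664, 134.47650146484375), 87.91072845458984) 1769
scene ((561.394287109375, -202.36119079589844), (90.13928985595703, 134.5352020263672), 87.97486877441406)
side ((563.0545654296875, -199.32260131835938), (95.01782989501953, 131.29803466796875), 87.54817962646484)
scene (array([ 5.38633751e+02, -1.92607941e+02, -5.64279993e-01,  2.54212782e-02]), array([ 501.49397522, -190.93476398,  265.81799142]), array([ 634.14983693, -196.91101976,   30.72927046]), np.float64(4.053105909802598))
side (array([ 5.00876221e+02, -1.89136207e+02, -5.54832087e-01,  1.91553669e-02]), array([ 472.18989634, -188.14582223,  251.70271304]), array([ 603.16457335, -192.66767317,   15.64088461]), np.float64(0.8527034809164586))
(array([ 5.35876165e+02, -1.82871102e+02, -6.18727802e-01,  1.78241955e-01]), array([ 495.85814264, -171.34278429,  264.67791139]), array([ 636.3164548 , -211.80575374,   37.66643447]), np.float64(5.34749179186513))
```

View pics/scene1.png

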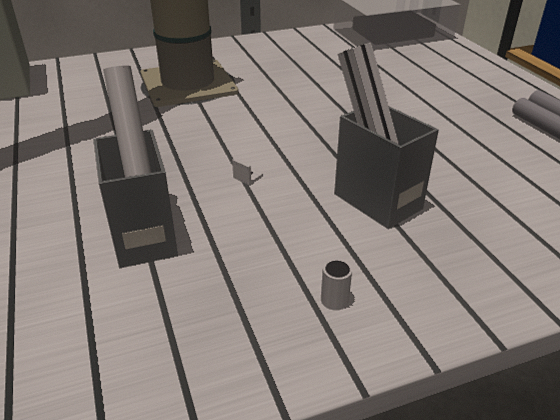

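The picture shows the tube's bin on the left (about 95–170, 132–265) with the tube leaning out of it (top at about 120, 70). The profile's bin is on the right. The network results agree with this. My plan has three steps:
1. Push the tube upright with half-closed fingers from the −x side.
2. Open and straddle the tube, then grip it.
3. Drag it to the middle of the bin.

>>> play_rows(
  targets=[
    [0.7,31,-31.7,-1.1,24.8],
    [0.7,31,-31.7,-1.1,24.8],
    [0.7,31,-31.7,-1.1,24.8],
    [0.7,31,-31.7,-1.1,24.8],
    [0.7,31,-31.7,-1.1,24.8],
    [0.7,31,-31.7,-1.1,24.8],
    [0.7,31,-31.7,-1.1,24.8],
    [0.7,31,-31.7,-1.1,24.8],
    [0.7,31,-31.7,-1.1,24.8],
    [0.7,31,-31.7,-1.1,24.8],
  ],
)

```text
clock: 1.5
eef_pos: [417.6, -180.4, 245.3]
tool_rot: [-3.139, -0.002, -0.024]
force: [-1.0, -0.2, 0.3]
width: 25.6
gripper_force: 0.0
```

>>> play_rows(
  targets=[
    [0.7,0,0,0,0],
    [0.7,0,0,0,0],
  ],
)

```text
clock: 1.7
eef_pos: [414.4, -188.2, 245.1]
tool_rot: [3.141, -0.0, -0.037]
force: [-0.8, -0.8, 0.5]
width: 25.4
gripper_force: 0.0
```

Run:
```python
from h import *
s=ctrl.read_state(); print(s['eef_pos'],s['tool_rot'],s['width'])
a,d=ctrl.get_image('side'); w,dw=ctrl.get_image('wrist')
cv2.imwrite('pics/2.png',cv2.resize(np.hstack([a,w])[:,:,::-1],(800,300)))
r=ctrl.trace('wrist','tube')
if r:
    P=cloud('wrist',dw,r[0]['pixels'],s); print(r[0]['confidence'],r[0]['bbox'],np.percentile(P,[1,50,99],axis=0).round())
    for z in (180,210,235):
        q=P[abs(P[:,2]-z)<6]; print(z,len(q),q[:,1].min() if len(q) else 0,q[:,1].max() if len(q) else 0)
```

```text
[ 414.38921666 -188.18851116  245.14333407] [ 3.14077156e+00 -4.69669256e-05 -3.68506840e-02] 25.3879956257724
0.81 [230.5, 0.0, 321.0, 193.2] [[ 456. -207.   82.]
 [ 492. -188.  244.]
 [ 572. -168.  259.]]
180 476 -207.37780496936796 -168.9780954651136
210 708 -206.45781377352088 -168.08420671505638
235 1080 -206.2771850867492 -167.21996985131912
```

View pics/2.png

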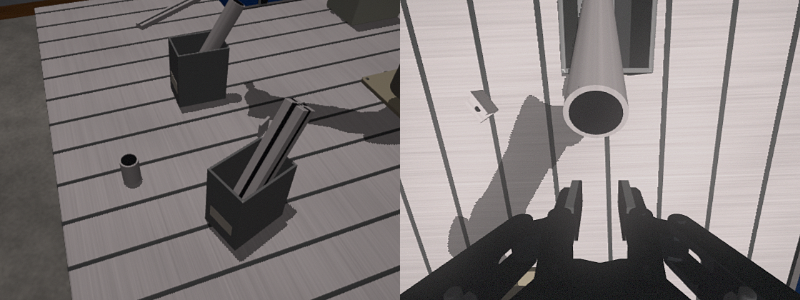

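The wrist view shows the tube's open end at about (595, 110), centred ahead of the fingers at about x=600. The tube's axis is at y ≈ −187, so the alignment is good and I'll push.

>>> play_rows(
  targets=[
    [0.7,1.5,0,0,0],
    [0.7,2.5,0,0,0],
    [0.7,3.2,0,0,0],
    [0.7,4,0,0,0],
    [0.7,4.8,0,0,0],
    [0.7,5.6,0,0,0],
    [0.7,6.4,0,0,0],
    [0.7,7.2,0,0,0],
    [0.7,8,0,0,0],
    [0.7,8,0,0,0],
  ],
)

```text
clock: 2.85
eef_pos: [490.1, -192.3, 256.1]
tool_rot: [3.141, 0.003, -0.038]
force: [-35.8, 5.7, 92.6]
width: 25.4
gripper_force: 52.9
```

```bash
cat > look.py <<'E'
from h import *
import sys
s=ctrl.read_state(); print(s['eef_pos'].round(1),s['tool_rot'].round(3),s['width'],s['force'].round(1))
a,d=ctrl.get_image('scene'); 
for r in ctrl.trace('scene','tube')[:1]:
    P=cloud('scene',d,r['pixels']); print(r['confidence'],r['bbox'])
    for z in (170,200,230,260):
        q=P[abs(P[:,2]-z)<8]; print(z,len(q),np.percentile(q,[3,50,97],axis=0)[:,:2].round(1).tolist() if len(q) else 0)
w,dw=ctrl.get_image('wrist')
for r in ctrl.trace('wrist','tube')[:1]:
    P=cloud('wrist',dw,r['pixels'],s); print('wrist',r['confidence'],r['bbox'],np.percentile(P,[1,50,99],axis=0).round().tolist())
    t=P[P[:,2]>P[:,2].max()-8][:,:2].astype(np.float32); print('top circle',cv2.minEnclosingCircle(t),P[:,2].max())
cv2.imwrite(sys.argv[1],cv2.resize(np.hstack([a,w])[:,:,::-1],(800,300)))
E
python3 look.py pics/3.png
```

```text
[ 490.1 -192.3  256.1] [ 3.141e+00  3.000e-03 -3.800e-02] 25.40097951077931 [-35.8   5.7  92.6]
0.71 [103.1, 67.1, 153.9, 181.3]
170 331 [[550.0, -212.2], [562.8, -194.2], [569.2, -175.0]]
200 337 [[539.2, -212.0], [552.1, -194.5], [558.0, -175.6]]
230 359 [[528.4, -212.0], [540.8, -194.4], [546.8, -174.9]]
260 373 [[515.5, -211.5], [529.6, -194.0], [535.6, -175.5]]
wrist 0.96 [234.6, 58.4, 318.7, 269.4] [[495.0, -209.0, 25.0], [534.0, -191.0, 250.0], [612.0, -171.0, 270.0]]
top circle ((513.343505859375, -189.83299255371094), 19.838470458984375) 271.67489542761757
```

View pics/3.png

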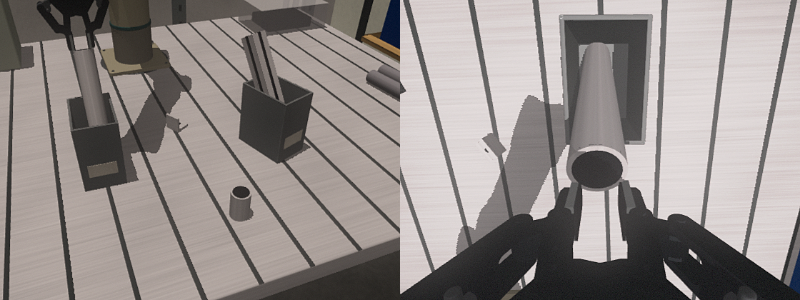

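The tube is now tilted about 20°, with its end at about (597, 165) in the wrist view. Its rim is wedged on the fingers, giving 93 N upward. I'll back off and push again with the fingertips rising along with the tube's corner.

>>> play_rows(
  targets=[
    [0.7,-0.3,0,-1,0],
    [0.7,-1,0,-1.5,0],
    [0.7,-2,0,-2,0],
    [0.7,-3.5,0,-2,0],
    [0.7,-4.5,0,-2,0],
    [0.7,-4.5,0,-2,0],
  ],
)

```text
clock: 3.65
eef_pos: [447.9, -188.1, 264.4]
tool_rot: [-3.141, 0.002, -0.036]
force: [-0.1, -0.3, -0.3]
width: 25.5
gripper_force: 0.0
```

```bash
python3 look.py pics/4.png
```

```text
[ 447.9 -188.1  264.4] [-3.141e+00  2.000e-03 -3.600e-02] 25.541560573447214 [-0.1 -0.3 -0.3]
0.9 [105.3, 68.6, 151.2, 180.2]
170 331 [[521.8, -209.0], [534.9, -191.7], [542.7, -172.7]]
200 342 [[503.4, -208.5], [517.6, -191.0], [525.3, -171.8]]
230 351 [[486.8, -208.0], [500.8, -190.2], [508.9, -171.3]]
260 121 [[481.0, -204.8], [488.5, -190.7], [493.0, -174.3]]
wrist 0.67 [239.9, 19.2, 314.8, 247.1] [[455.0, -207.0, 32.0], [502.0, -187.0, 225.0], [608.0, -168.0, 259.0]]
top circle ((475.626953125, -185.6735076904297), 18.64242935180664) 260.81931495695784
```

View pics/4.png

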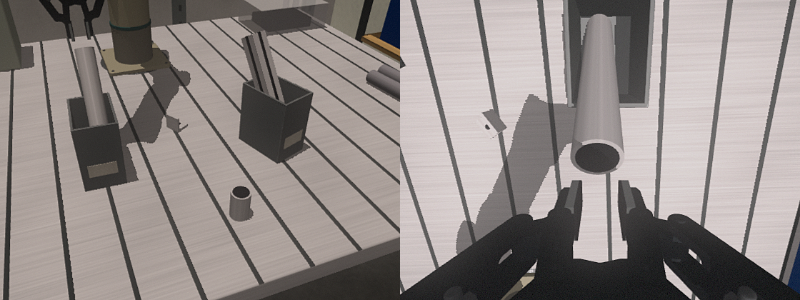

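>>> play_rows(
  targets=[
    [0.7,-1,0,0.8,0],
    [0.7,0,0,0.8,0],
    [0.7,0.7,0,0.5,0],
    [0.7,1.4,0,0.1,0],
    [0.7,2,0,-0.3,0],
    [0.7,2.7,0,-0.6,0],
    [0.7,3.4,0,-1,0],
    [0.7,4,0,-1.2,0],
    [0.7,4,0,-1.2,0],
  ],
)

```text
clock: 4.75
eef_pos: [490.9, -189.5, 277.3]
tool_rot: [3.141, -0.001, -0.035]
force: [-0.3, -0.3, 0.0]
width: 25.3
gripper_force: 0.0
```

```bash
python3 look.py pics/5.png
```

```text
[ 490.9 -189.5  277.3] [ 3.141e+00 -1.000e-03 -3.500e-02] 25.284394354168956 [-0.3 -0.3  0. ]
0.87 [103.6, 67.0, 150.6, 178.0]
170 319 [[522.9, -208.3], [534.5, -191.0], [542.2, -172.6]]
200 327 [[506.9, -208.1], [517.9, -191.0], [525.2, -172.7]]
230 349 [[486.5, -208.1], [501.1, -190.4], [508.7, -171.7]]
260 115 [[480.8, -204.8], [488.3, -188.7], [492.7, -173.3]]
wrist 0.93 [246.5, 62.2, 308.1, 293.1] [[459.0, -207.0, 28.0], [514.0, -188.0, 209.0], [615.0, -168.0, 259.0]]
top circle ((483.08331298828125, -187.83473205566406), 15.670187950134277) 261.6448142787004
```

View pics/5.png

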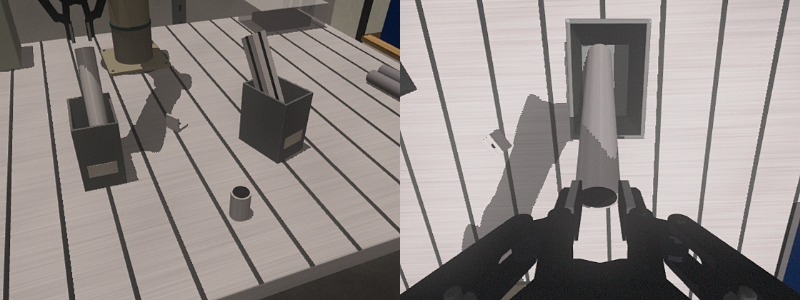

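The push slid over the end and the tube fell back to its original lean: its end is at about (598, 195) between the fingertips in the wrist view. I'll now grip the tube near its top across y and swing it up along an arc.

>>> play_rows(
  targets=[
    [0.7,0,0,-2.5,0],
    [0,-0.5,0,-2.5,0],
    [0,-0.5,0,-2.5,0],
    [0,-0.5,0,-2.5,0],
    [0,-0.5,0,0,0],
    [0,-0.5,0,2.5,0],
    [0,-0.5,0,4.8,0],
    [0,-0.5,0,4.8,0],
    [0.7,-0.5,0,4.8,0],
    [0.7,-0.5,0,4.8,0],
  ],
)

```text
clock: 5.95
eef_pos: [485.5, -189.7, 230.0]
tool_rot: [3.141, -0.002, -0.035]
force: [0.0, 0.2, 0.4]
width: 58.9
gripper_force: 0.0
```

>>> play_rows(
  targets=[
    [0.7,0,0,0,0],
    [0.7,0,0,0,0],
    [0.7,0,0,0,0],
    [0.7,0,0,0,0],
  ],
)

```text
clock: 6.35
eef_pos: [485.2, -189.7, 229.9]
tool_rot: [3.141, -0.002, -0.035]
force: [-2.0, -0.0, 6.7]
width: 37.7
gripper_force: 59.9
```

>>> play_rows(
  targets=[
    [0.7,0.6,0,-0.3,0],
    [0.7,1.2,0,-0.6,0],
    [0.7,1.8,0,-0.8,0],
    [0.7,2.4,0,-1.05,0],
    [0.7,3,0,-1.25,0],
    [0.7,3.6,0,-1.45,0],
    [0.7,3.6,0,-1.45,0],
  ],
)

```text
clock: 7.05
eef_pos: [522.1, -190.3, 243.4]
tool_rot: [-3.141, -0.001, -0.034]
force: [-1.4, 0.4, -3.1]
width: 38.0
gripper_force: 60.3
```

```bash
python3 look.py pics/6.png
```

```text
[ 522.1 -190.3  243.4] [-3.141e+00 -1.000e-03 -3.400e-02] 38.03772236631885 [-1.4  0.4 -3.1]
0.74 [105.8, 66.9, 149.2, 177.0]
170 327 [[549.4, -211.4], [561.1, -194.4], [567.5, -175.0]]
200 341 [[538.1, -211.2], [549.6, -193.5], [555.8, -174.5]]
230 349 [[525.1, -210.9], [538.0, -192.9], [543.9, -174.0]]
260 337 [[518.2, -208.8], [527.2, -192.6], [533.3, -174.8]]
wrist 0.67 [240.5, 90.0, 323.2, 346.6] [[493.0, -208.0, 35.0], [535.0, -189.0, 239.0], [614.0, -171.0, 272.0]]
top circle ((511.3492736816406, -188.56674194335938), 19.017292022705078) 273.2716222109501
```

It is pivoting as planned, now at 21°. I'll continue along the arc.

>>> play_rows(
  targets=[
    [0.7,0.8,0,-0.2,0],
    [0.7,1.6,0,-0.4,0],
    [0.7,2.4,0,-0.55,0],
    [0.7,3.2,0,-0.65,0],
    [0.7,4,0,-0.75,0],
    [0.7,5,0,-0.8,0],
    [0.7,6,0,-0.85,0],
    [0.7,6.8,0,-0.85,0],
    [0.7,7.5,0,-0.8,0],
    [0.7,7.5,0,-0.8,0],
  ],
)

```text
clock: 8.25
eef_pos: [596.7, -193.3, 251.1]
tool_rot: [3.141, -0.0, -0.035]
force: [-0.8, -0.1, -2.7]
width: 36.6
gripper_force: 59.5
```

```bash
python3 look.py pics/7.png
```

```text
[ 596.7 -193.3  251.1] [ 3.141 -0.    -0.035] 36.618426445736404 [-0.8 -0.1 -2.7]
0.75 [104.8, 76.1, 152.8, 179.3]
170 306 [[594.4, -213.5], [605.8, -196.2], [610.4, -176.8]]
200 329 [[591.1, -213.5], [603.5, -195.8], [607.9, -176.5]]
230 344 [[588.8, -213.4], [601.4, -195.4], [605.6, -176.4]]
260 348 [[590.8, -212.1], [599.4, -195.3], [603.2, -177.7]]
wrist 0.87 [240.8, 181.1, 324.9, 363.7] [[564.0, -210.0, 114.0], [598.0, -192.0, 268.0], [612.0, -174.0, 278.0]]
top circle ((581.3766479492188, -191.16140747070312), 20.799705505371094) 279.4933632409702
```

View pics/7.png

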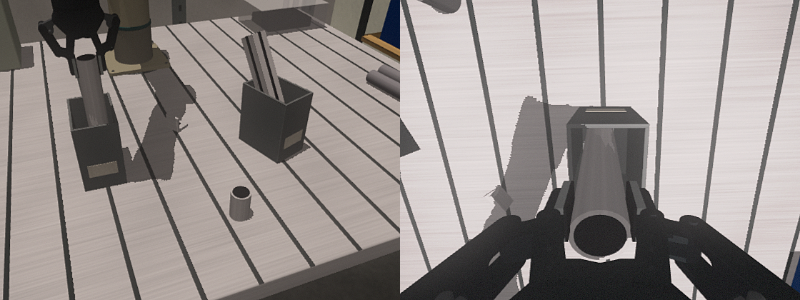

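The wrist view shows the tube's end at about (600, 235) between the pads, and the tube is within about 4° of vertical with its foot at the +x wall. I'll nudge it a bit further and release so it settles flat. Then I'll regrip it centred.

>>> play_rows(
  targets=[
    [0.7,0.5,0,0,0],
    [0.7,1,0,0.1,0],
    [0.7,1,0,0.1,0],
    [0.5,1,0,0.1,0],
    [0.3,1,0,0.1,0],
    [0,1,0,0.1,0],
    [0,1,0,0.1,0],
    [0,1,0,0.1,0],
    [0,1,0,0.1,0],
  ],
)

```text
clock: 9.35
eef_pos: [605.8, -193.6, 250.6]
tool_rot: [3.142, -0.0, -0.035]
force: [-0.1, -0.2, 0.5]
width: 85.5
gripper_force: 0.0
```

```bash
python3 look.py pics/8.png
python3 - <<'E'
from h import *
w,dw=ctrl.get_image('wrist'); s=ctrl.read_state()
for r in ctrl.trace('wrist','tube_bin')[:1]:
    P=cloud('wrist',dw,r['pixels'],s);P=P[abs(P[:,2]-156)<8];print(r['confidence'],cv2.minAreaRect(P[:,:2].astype(np.float32)),P.min(0),P.max(0))
E
```

```text
[ 605.8 -193.6  250.6] [ 3.142 -0.    -0.035] 85.50968152586117 [-0.1 -0.2  0.5]
0.71 [104.3, 81.2, 152.3, 178.3]
170 295 [[607.9, -213.5], [618.1, -196.7], [621.8, -177.3]]
200 315 [[606.7, -214.3], [618.2, -196.7], [621.8, -178.2]]
230 339 [[608.2, -214.1], [618.0, -196.7], [622.3, -178.1]]
260 360 [[607.4, -214.4], [618.3, -197.1], [622.0, -178.6]]
wrist 0.85 [235.9, 193.1, 329.7, 348.3] [[582.0, -212.0, 130.0], [613.0, -193.0, 275.0], [622.0, -174.0, 277.0]]
top circle ((601.4146728515625, -192.51376342773438), 20.623016357421875) 277.93152595431286
0.71 ((561.4578857421875, -199.18716430664062), (90.25777435302734, 130.9195556640625), 88.03982543945312) [ 494.83281754 -246.35035081  148.00028502] [ 628.26198888 -153.98062515  158.95227564]
```

The tube is vertical at about (601.5, −193), and the bin's middle is at (561.5, −199.5). I'll grip, lift 3 mm, shift it, lower and release.

>>> play_rows(
  targets=[
    [0,-0.4,0,0,0],
    [0,-0.4,0,0,0],
    [0.7,-0.4,0,0,0],
    [0.7,-0.4,0,0,0],
    [0.7,-0.4,0,0,0],
    [0.7,-0.4,0,0,0],
    [0.7,-0.4,0,0,0],
    [0.7,-0.4,0,0,0],
    [0.7,-0.4,0,0,0],
    [0.7,-0.4,0,-0.3,0],
  ],
)

```text
clock: 10.65
eef_pos: [601.0, -193.2, 252.7]
tool_rot: [-3.141, 0.002, -0.035]
force: [-0.5, -0.1, -2.7]
width: 38.5
gripper_force: 60.5
```

>>> play_rows(
  targets=[
    [0.7,-0.5,0.1,0,0],
    [0.7,-1.2,0.2,0,0],
    [0.7,-2,0.4,0,0],
    [0.7,-2.8,0.5,0,0],
    [0.7,-3.5,0.7,0,0],
    [0.7,-4,0.7,0,0],
    [0.7,-4,0.7,0,0],
    [0.7,-4,0.7,0.15,0],
    [0.7,-4,0.7,0.3,0],
    [0.7,-4,0.7,0.3,0],
  ],
)

```text
clock: 11.65
eef_pos: [562.1, -199.0, 250.9]
tool_rot: [3.142, -0.001, -0.035]
force: [-0.5, 0.3, 0.5]
width: 38.5
gripper_force: 60.7
```

```bash
python3 look.py pics/9.png
```

```text
[ 562.1 -199.   250.9] [ 3.142e+00 -1.000e-03 -3.500e-02] 38.49029657474541 [-0.5  0.3  0.5]
0.88 [98.2, 70.2, 146.3, 181.4]
170 280 [[566.5, -219.4], [578.5, -201.4], [582.8, -182.2]]
200 303 [[566.5, -219.6], [578.4, -202.0], [582.5, -182.5]]
230 320 [[567.2, -219.1], [578.7, -201.1], [582.5, -182.5]]
260 335 [[568.5, -218.8], [578.8, -201.8], [582.6, -183.3]]
wrist 0.9 [236.8, 159.4, 324.0, 339.4] [[544.0, -216.0, 36.0], [574.0, -198.0, 275.0], [582.0, -180.0, 277.0]]
top circle ((562.062255859375, -197.51788330078125), 20.559431076049805) 278.29277814587635
```

View pics/9.png

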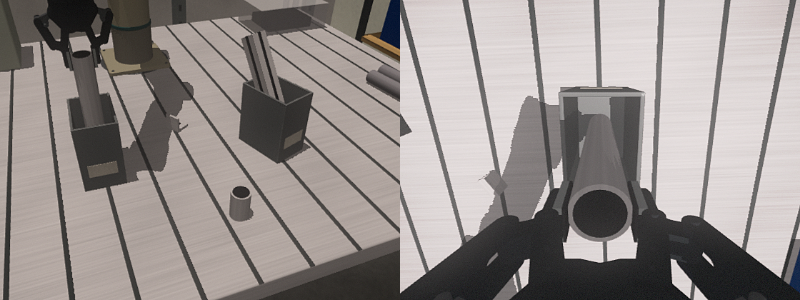

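The tube is upright in the middle of its bin, with its end at about (600, 210) in the wrist view and floor visible ahead of it. I'll release it and retreat upward.

>>> play_rows(
  targets=[
    [0.5,0,0,0,0],
    [0.3,0,0,0,0],
    [0,0,0,0,0],
    [0,0,0,0,0],
    [0,0,0,0,0],
    [0,0,0,-1,0],
    [0,0,0,-3,0],
    [0,0,0,-6,0],
    [0,0,0,-9,0],
    [0,0,0,-9,0],
  ],
)

```text
clock: 12.85
eef_pos: [563.8, -200.1, 345.8]
tool_rot: [3.139, -0.009, -0.035]
force: [-0.2, -0.6, 0.1]
width: 85.3
gripper_force: 0.0
```

```bash
python3 look.py pics/10.png
```

```text
[ 563.8 -200.1  345.8] [ 3.139 -0.009 -0.035] 85.32249924407463 [-0.2 -0.6  0.1]
0.96 [98.4, 71.6, 146.9, 178.9]
170 288 [[566.0, -219.8], [578.3, -201.9], [582.5, -182.9]]
200 293 [[566.0, -219.8], [578.5, -202.2], [582.3, -183.5]]
230 325 [[566.2, -219.5], [578.3, -201.8], [582.6, -182.6]]
260 352 [[565.8, -219.7], [578.3, -202.0], [582.9, -182.7]]
wrist 0.7 [253.3, 149.9, 308.0, 251.7] [[506.0, -220.0, 10.0], [575.0, -199.0, 279.0], [585.0, -180.0, 281.0]]
top circle ((564.4119262695312, -198.93939208984375), 20.11376953125) 281.78204993880445
```

View pics/10.png

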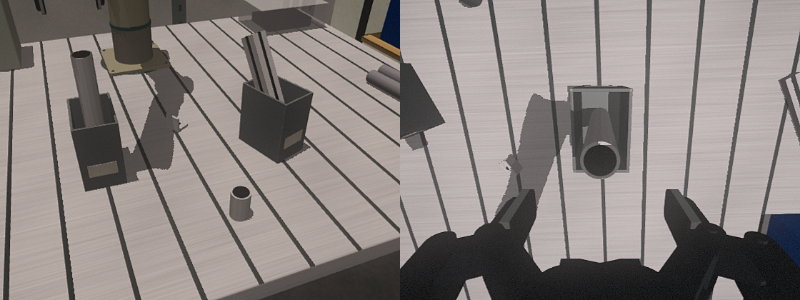

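The tube stands free and upright in its bin at about (85, 55–120) in the scene view. The gripper is clear and the profile hasn't moved.

```bash
python3 -c "
from cell import ctrl
print(ctrl.finish_job())"
```

```text
the job is handed in; nothing more can be done
None
```

The tube stands upright in the middle of its bin (about 3 mm off centre by the last camera reading), the profile was not touched, and I handed the job in at about 13 s; the first push wedged and put up to 93 N on the wrist, and no verdict was shown.

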